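# Wind the ratchet vial carousel until the red-capped vial stands at the arrow

## Robot

A 6-joint arm with a two-finger parallel gripper is mounted at the origin on a cart in front of the work surface, level with it; the furniture and walls round the work are solid. World frame = base frame: x ahead of the robot, y to its left, z up, the work surface at z = 0. Lengths are in m, angles in rad, forces in N, time in s.
With the tool pointing down it reaches from about 0.35 to 0.975 m from the base axis. Payload 4.9 kg.
Tool frame: the origin (TCP) lies on the front face of the gripper's body, between the roots of the fingers; the fingertips stand 73 mm ahead of it and the grasp point (between the pads) lies 54 mm ahead of it; z points along the fingers, y is the line along which they close (so a half turn about z gives the same grasp; the last joint's range is limited). The gripper opens to 85 mm and grips with 20 to 120 N. Pads are 22 mm wide; open, the fingers measure 114 mm over their backs; the gripper's body (76 mm by 85 mm) begins 54 mm behind the grasp point. The pads swing forward as they close: fully open they stand 13 mm farther back than shut.
Start: joints at [0.997, 0.053, 1.613, -0, 1.476, -0.119], TCP at [0.275, 0.561, 0.304] pointing down, gripper open.
Joint ranges: [-3.01, 3.01], [-1.01, 2.22], [0.06, 2.58], [-1.02, 4.17], [0.09, 2.62], [-3.14, 3.14]. Speed limits (rad/s): [2.57, 2.57, 3.14, 3.14, 3.14, 3.14].

## Interface

Orientations are given as a rotation vector (axis times angle).
In Python, from station import status, imaging, order gives the robot as it stands.
- The arm moves only by the tool arm_command, never from a script. Its argument "increments" is a list of rows, each an object with "slide": the shift along the tool's x, y, z in m, a list of three; "spin": the turn about the tool's z in degrees; "gripper": the opening, from -1 (shut) to 1 (fully open). In form: [{"slide": [x, y, z], "spin": spin, "gripper": gripper}, ...]. A call has 1 to 8 rows; each row is the pose to reach, as a shift and turn from the pose commanded when the call began, along the tool's axes at that moment; what a row does not reach only later rows make up. A row lasts 1/12 s, in which the tool goes at most 41.7 mm and 7.16 degrees, less where a joint would pass 70% of its speed; a pose out of reach is approached as far as the arm can. A call with a gripper value outside its range is refused whole. The fingers move at their own pace and stop on an object; "newtons" is the grip in N (left out, the last holds). Time passes only in rows, so rows that repeat a pose let the fingers close. It gives the time, the measured TCP pose, the force, the opening and the grip force at its end, in the units of the state.
- status.get_obs(): the state, without advancing time (a new reading comes with each control period).
- imaging.get_image(name): name is "scene" or "top"; returns a dict with "frame" (384x512x3 uint8, red, green, blue), "vfov" (degrees; the focal length in pixels is half the picture's height over the tangent of half this angle, whatever the lens; pixels are square), "cx", "cy" (the principal point, pixels), "view" (4x4, takes a point from world to camera coordinates). Camera axes: x right, y up, looking along -z (the intrinsics and any distortion apply to the point x, -y, -z); pixel columns grow to the right and rows downward; lengths in m; the calibration is good to about 2 mm. A picture is of the moment at which its call begins. There is no depth.
- order.finish_job(): hands the job in; it is judged then, once.
The state is a dict: "t": time; "q": joint angles; "dq": joint speeds; "effort": joint torques, N m; "tool_pos": TCP position; "tool_rot": TCP orientation; "contact_force": force on the tool from outside, world axes, zero at the start; "wrist_torque": the same for the moment, N m; "opening": finger opening in m; "grip_force": force on a finger pad.
Only numpy, scipy, OpenCV 4.12 (cv2) and the standard library are available. Lean on these libraries where they do the work, as an engineer would, in place of code of your own. Each camera call takes 0.05 s, during which the arm holds its last target. There are 200 camera calls.

## Task

Wind the blue knob of the vial carousel counter-clockwise (seen from above) until the red-capped vial has come to the orange arrow and the sprung pawl has caught behind that tooth, then let go, so that the carousel rests there against the pawl. Do not go a tooth too far, and do not push the glass beaker about.

Things in the scene. Friction and masses are not known exactly. Their poses are not given: they have to be found in the camera images.
- knob_grip (a point): Grip point of the blue bar knob, on the carousel's vertical axis, 93 mm above the worktop. The bar is 46 mm long, 16 mm wide, 75 to 111 mm above the worktop, over a round skirt 42 mm across; grip it across the 16 mm. Turns with the knob: x along the bar, y across it (closing line), z up. Vials stand 52 mm out, tops 65 mm up: nothing beside the bar. Its stand, 176 mm across, is fixed.
- carousel (a joint): Angle of knob and 15-tooth carousel, rad, growing counter-clockwise from above (winding). It stops every 0.419: 0.419 empty pocket at the arrow, 0.838 white vial, 1.257 yellow, 1.676 RED, 2.094 white, 2.513 yellow. Starts at 0.419 or 0.838. On release a light spring (0.05 to 0.12 N m) turns it back until the last tooth passed rests on the pawl: turn 5 to 15 degrees past, then let go.
- pawl (a joint): Angle in rad of the red pawl, sprung inward against the toothed rim: 0 fully dropped behind a tooth, about 0.15 as a tooth tip passes, 0.5 swung fully out. Hinged on a vertical pin on the stand, 20 mm above the worktop, a quarter turn clockwise round the rim from the orange arrow (which faces the robot's side). It works by itself; the carousel cannot turn back past it.
- small_beaker: A loose empty glass beaker, 46 mm across and 58 mm tall, standing to the right of the carousel; a bystander. Origin at the centre of its underside, z up.

How it is judged:
By the outcome, as a careful person would: the job done as asked, in the order asked, and still so for the second after the job is handed in, with the robot touching nothing.
It also fails if it takes over 32 s, if anything falls off the work surface, if the arm or the gripper's body presses on something with over 40 N, if the wrist force passes 120 N, or if a joint passes its speed limit or range.

## Working session

There is one attempt and no reset: what is moved stays moved. The work goes in short steps, Python scripts to look and compute and a tool call to move; the robot and the scene stay as the last step left them, time stands still between calls to the robot, and variables do not carry over. Pictures are saved under pics/ and viewed, at most 10 in all, crops included, and the job is handed in when it is done.

Besides the shell and the picture viewer there is one more tool, called after ">>>" as name(argument=value, ...), one argument or row to a line, values as JSON. arm_command: Moves the arm, as the interface text tells. Its arguments: {"type":"object","properties":{"increments":{"type":"array","items":{"type":"object","properties":{"slide":{"type":"array","items":{"type":"number"}},"spin":{"type":"number"},"gripper":{"type":"number"}}}},"newtons":{"type":"number"}},"required":["increments"]}

```bash
mkdir -p pics; cat > h.py <<'E'
import numpy as np, cv2
from station import status, imaging, order
def K(im):
    h,w=im["frame"].shape[:2]; f=h/2/np.tan(np.radians(im["vfov"])/2); return f,im["cx"],im["cy"]
def ray(im,u,v,z):
    f,cx,cy=K(im); V=np.array(im["view"]); R=V[:3,:3]; o=-R.T@V[:3,3]
    d=R.T@np.array([(u-cx)/f,-(v-cy)/f,-1]); return o+d*(z-o[2])/d[2]
def save(im,n): cv2.imwrite("pics/"+n,im["frame"][:,:,::-1])
E
python3 - <<'E'
from h import *
a=imaging.get_image("top");b=imaging.get_image("scene")
cv2.imwrite("pics/a.png",cv2.resize(a["frame"][:,:,::-1],(800,600)));cv2.imwrite("pics/b.png",cv2.resize(b["frame"][:,:,::-1],(800,600)))
for i in(a,b):print({k:v for k,v in i.items() if k!="frame"})
s=status.get_obs();print(s)
E
```

```text
{'vfov': 52.096881057950156, 'cx': 259.057724863652, 'cy': 190.20268245906482, 'view': array([[ 0.02156463, -0.99893045, -0.0409013 ,  0.02069329],
       [ 0.98721985,  0.0148149 ,  0.15867417, -0.61055954],
       [-0.15789851, -0.04380032,  0.98648345, -0.82749058],
       [ 0.        ,  0.        ,  0.        ,  1.        ]])}
{'vfov': 46.21185500881652, 'cx': 265.54138262827513, 'cy': 191.21901909321733, 'view': array([[ 0.47083522, -0.88221413,  0.0035254 , -0.28367984],
       [ 0.77136379,  0.41360745,  0.48365978, -0.48769985],
       [-0.42814963, -0.2250047 ,  0.87524898, -0.79183168],
       [ 0.        ,  0.        ,  0.        ,  1.        ]])}
{'t': 0.1, 'q': array([ 9.96988010e-01,  5.32722199e-02,  1.61418141e+00,  5.85108068e-06,
        1.47600588e+00, -1.19004162e-01]), 'dq': array([ 0.00035818, -0.00174267, -0.00435642,  0.0001192 ,  0.00015247,
        0.0007724 ]), 'effort': array([ 8.66740629e-04, -3.94897556e+01, -3.71365964e+01, -8.94492587e-05,
        3.81285965e-03, -3.71755243e-05]), 'tool_pos': array([0.27431387, 0.56109364, 0.30278262]), 'tool_rot': array([-7.08119867e-01, -3.06008931e+00,  2.75459206e-03]), 'contact_force': array([-0.30799312,  0.75555533, -0.37170602]), 'wrist_torque': array([ 0.02825629, -0.05534451, -0.01933234]), 'grip_force': 0.0, 'opening': 0.0852197533879918}
```

View pics/a.png

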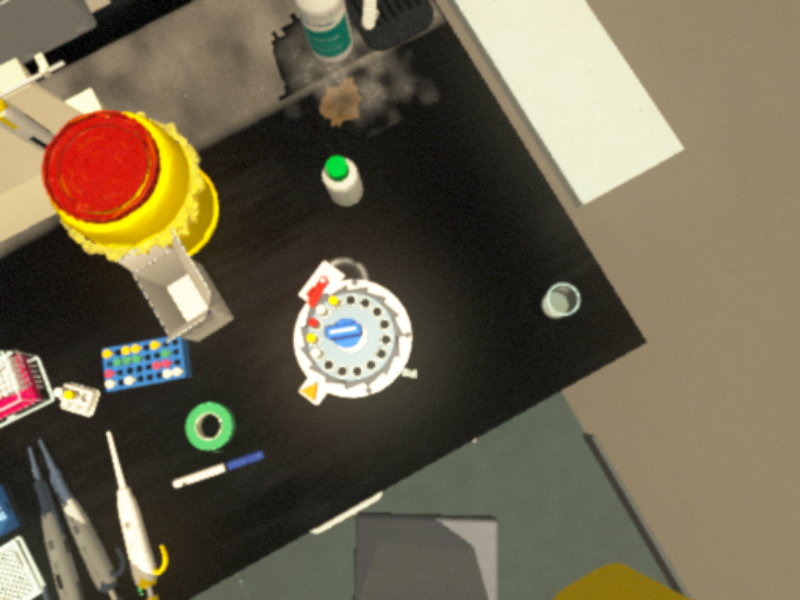

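View pics/b.png

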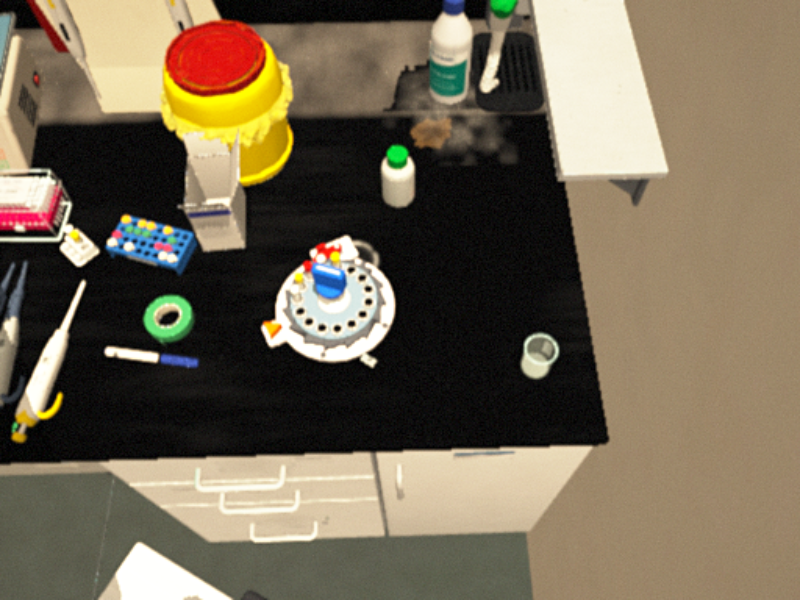

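The top view shows the knob at about (345,333), the carousel centre at (352,338), the orange arrow at (312,388), the red vial at (314,323) and the pawl at (318,290), all in 800x600 pixels. The scene view shows the beaker well to the right, clear of the knob. Next I measure these.

```bash
cat > m.py <<'E'
from h import *
def blob(im,lo,hi,box,n=1):
    hsv=cv2.cvtColor(im["frame"],cv2.COLOR_RGB2HSV); m=cv2.inRange(hsv,lo,hi)
    k=np.zeros_like(m);x0,y0,x1,y1=box;k[y0:y1,x0:x1]=255;m&=k
    c,_=cv2.findContours(m,cv2.RETR_EXTERNAL,cv2.CHAIN_APPROX_NONE)
    out=[]
    for q in sorted(c,key=cv2.contourArea,reverse=True)[:n]:
        k=np.zeros_like(m);cv2.drawContours(k,[q],-1,255,-1)
        yy,xx=np.nonzero(k&m); out.append((len(xx),xx.mean(),yy.mean(),xx,yy))
    return out
if __name__=="__main__":
    a=imaging.get_image("top");b=imaging.get_image("scene")
    B=(180,160,275,270);Bs=(160,140,260,240)
    for im,box,nm in((a,B,"top"),(b,Bs,"scene")):
        for n,lo,hi,z,k in(("blue",(100,120,60),(125,255,255),.093,1),("red",(172,120,80),(180,255,255),.065,3),("red0",(0,150,80),(5,255,255),.065,3),("org",(7,150,120),(20,255,255),.03,2),("yel",(21,130,120),(35,255,255),.065,3),("grey",(95,25,60),(120,119,255),.05,1)):
            for o in blob(im,lo,hi,box,k):print(nm,n,o[0],np.round(o[1:3],1),ray(im,o[1],o[2],z).round(4))
    o=blob(a,(100,120,60),(125,255,255),B)[0]
    P=np.array([ray(a,u,v,.111)[:2] for u,v in zip(o[3],o[4])],np.float32)
    print(cv2.minAreaRect(P))
    ca=a["frame"][160:265,185:270,::-1];cv2.imwrite("pics/c.png",np.hstack([cv2.resize(ca,None,fx=5,fy=5,interpolation=2)]))
    cv2.imwrite("pics/d.png",cv2.resize(b["frame"][145:240,160:265,::-1],None,fx=6,fy=6,interpolation=2))
E
python3 m.py
```

```text
top blue 210 [220.5 212.9] [0.5535 0.1102 0.093 ]
top red0 101 [201.9 187.6] [0.6114 0.1576 0.065 ]
top red0 26 [199.7 206. ] [0.5706 0.1606 0.065 ]
top org 10 [201.5 249.5] [0.4767 0.1589 0.03  ]
top yel 46 [198. 250.] [0.4752 0.1598 0.065 ]
top yel 31 [213.  191.8] [0.6025 0.1324 0.065 ]
top yel 31 [198.6 215.8] [0.549  0.1619 0.065 ]
top grey 38 [213.1 214.3] [0.5542 0.1326 0.05  ]
scene blue 298 [210.1 180.8] [0.5464 0.1055 0.093 ]
scene red 3 [198. 172.] [0.5656 0.1527 0.065 ]
scene red 1 [199. 169.] [0.5734 0.1549 0.065 ]
scene red 1 [201. 167.] [0.5801 0.1538 0.065 ]
scene red0 73 [208.2 159.4] [0.6053 0.1502 0.065 ]
scene red0 29 [196.1 169.2] [0.5698 0.1603 0.065 ]
scene red0 3 [200.7 165.7] [0.5827 0.1563 0.065 ]
scene org 22 [176.3 211.5] [0.4715 0.1556 0.03  ]
scene org 12 [170.5 205.8] [0.4772 0.1749 0.03  ]
scene yel 40 [173.4 209.2] [0.4615 0.1493 0.065 ]
scene yel 35 [214.1 164.5] [0.5997 0.1311 0.065 ]
scene yel 30 [191.1 177.5] [0.5461 0.1586 0.065 ]
scene grey 27 [212. 171.] [0.5899 0.1324 0.05  ]
((0.5529736280441284, 0.1082594245672226), (0.039897121489048004, 0.037786856293678284), 46.42034149169922)
```

View pics/c.png

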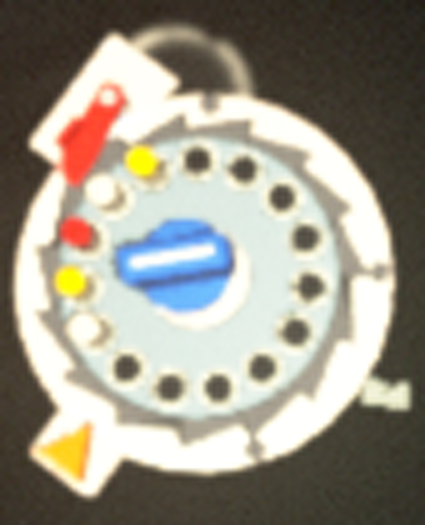

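View pics/d.png

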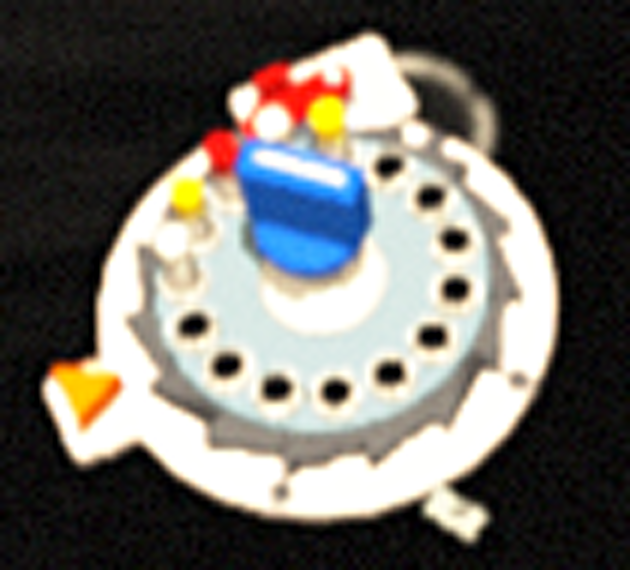

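The crops show an empty pocket at the arrow, followed clockwise by white, yellow and red. The carousel is therefore at 0.419 and red is 3 teeth (72°) away. A white stripe runs along the bar's top: top-camera pixels (211,212.4) to (229,209.4), scene pixels (202,170.8) to (218.7,175.8).

```bash
python3 - <<'E'
from h import *
from scipy.optimize import least_squares
from scipy.spatial.transform import Rotation as Ro
a=imaging.get_image("top");b=imaging.get_image("scene")
for im,ps in((a,[(211,212.4),(229,209.4)]),(b,[(202,170.8),(218.7,175.8)])):
    p,q=[ray(im,*x,.111)[:2] for x in ps];d=q-p
    print("stripe",(p+q)/2,np.linalg.norm(d),np.degrees(np.arctan2(d[1],d[0]))%180)
for im,P in((a,[(199.7,206),(213,191.8),(198.6,215.8)]),(b,[(196.1,169.2),(214.1,164.5),(191.1,177.5)])):
    P=np.array([ray(im,*x,.065)[:2] for x in P])
    c=least_squares(lambda c:np.linalg.norm(P-c,axis=1)-.052,[.55,.11]).x
    print("c",c,np.degrees(np.arctan2(*(P-c).T[::-1])),np.linalg.norm(P-c,axis=1))
# pockets (top crop px), height of plate unknown: ellipse centre
px=np.array([(197,160),(244,170),(282,197),(305,237),(310,287),(295,332),(262,368),(218,387),(170,387),(126,368)])/5+[185,160]
for z in(.035,.045,.055):
    P=np.array([ray(a,*x,z)[:2] for x in px]);r=least_squares(lambda c:np.linalg.norm(P-c[:2],axis=1)-c[2],[.55,.11,.05]);print(z,r.x, np.degrees(np.arctan2(*(P-r.x[:2]).T[::-1])).round(1))
    print("arrow",np.degrees(np.arctan2(*(ray(a,198.3,250,.02)[:2]-r.x[:2])[::-1])))
R=Ro.from_rotvec(status.get_obs()["tool_rot"]).as_matrix();print(R.round(4))
E
```

```text
stripe [0.55572999 0.10884898] 0.03771399087884336 100.47334880109551
stripe [0.55428791 0.10770772] 0.03824785852648166 99.27496390793512
c [0.55543871 0.11054733] [73.1766166  25.03084997 97.12886798] [0.0522255  0.0519038  0.05182349]
c [0.55392608 0.10872755] [72.83551933 26.04232669 98.8315824 ] [0.05407326 0.05104867 0.05041799]
0.035 [0.55506151 0.11001783 0.05196797] [   1.4  -23.1  -46.8  -70.2  -95.5 -119.  -143.1 -166.9  169.1  145.1]
arrow 143.9312309106003
0.045 [0.55411261 0.10869199 0.05137678] [   1.4  -23.1  -46.8  -70.2  -95.5 -119.  -143.1 -166.9  169.1  145.1]
arrow 142.98287440676265
0.055 [0.55316372 0.10736615 0.05078558] [   1.4  -23.1  -46.8  -70.2  -95.5 -119.  -143.1 -166.9  169.1  145.1]
arrow 142.03529876860492
[[-8.984e-01  4.392e-01 -4.000e-04]
 [ 4.392e-01  8.984e-01 -6.000e-04]
 [ 1.000e-04 -7.000e-04 -1.000e+00]]
```

>>> arm_command(
  increments=[
    {"slide": [-0.034, -0.021, 0], "spin": 0, "gripper": 1},
    {"slide": [-0.068, -0.042, 0], "spin": 0, "gripper": 1},
    {"slide": [-0.102, -0.064, 0], "spin": 0, "gripper": 1},
    {"slide": [-0.136, -0.085, 0], "spin": 0, "gripper": 1},
    {"slide": [-0.17, -0.107, 0], "spin": 0, "gripper": 1},
    {"slide": [-0.204, -0.128, 0], "spin": 0, "gripper": 1},
    {"slide": [-0.225, -0.1415, 0], "spin": 0, "gripper": 1},
    {"slide": [-0.225, -0.1415, 0], "spin": 0, "gripper": 1},
  ],
  newtons=40,
)

```text
t: 0.97
tool_pos: [0.4165, 0.3321, 0.304]
tool_rot: [0.716, 3.058, -0.002]
contact_force: [0.7, 0.6, -0.5]
opening: 0.0854
grip_force: 0.0
```

>>> arm_command(
  increments=[
    {"slide": [-0.034, -0.021, 0], "spin": 6.75, "gripper": 1},
    {"slide": [-0.068, -0.042, 0], "spin": 13.5, "gripper": 1},
    {"slide": [-0.102, -0.064, 0], "spin": 20.25, "gripper": 1},
    {"slide": [-0.136, -0.085, 0], "spin": 27, "gripper": 1},
    {"slide": [-0.17, -0.107, 0], "spin": 33.75, "gripper": 1},
    {"slide": [-0.204, -0.128, 0], "spin": 40.5, "gripper": 1},
    {"slide": [-0.225, -0.1415, 0], "spin": 47.25, "gripper": 1},
    {"slide": [-0.225, -0.1415, 0], "spin": 54, "gripper": 1},
  ],
)

```text
t: 1.63
tool_pos: [0.5564, 0.1062, 0.3038]
tool_rot: [2.032, 2.394, -0.001]
contact_force: [-0.1, -0.2, 0.4]
opening: 0.0853
grip_force: 0.0
```

>>> arm_command(
  increments=[
    {"slide": [0, 0, 0.02], "spin": 0, "gripper": 1},
    {"slide": [0, 0, 0.04], "spin": 0, "gripper": 1},
    {"slide": [0, 0, 0.06], "spin": 0, "gripper": 1},
    {"slide": [0, 0, 0.06], "spin": 0, "gripper": 1},
    {"slide": [0, 0, 0.06], "spin": 0, "gripper": 1},
  ],
)

```text
t: 2.05
tool_pos: [0.5537, 0.11, 0.2427]
tool_rot: [-2.019, -2.404, 0.003]
contact_force: [-0.2, 0.5, 1.4]
opening: 0.0853
grip_force: 0.0
```

```bash
cat > s.py <<'E'
from h import *
from scipy.spatial.transform import Rotation as Ro
s=status.get_obs();R=Ro.from_rotvec(s["tool_rot"]).as_matrix()
d=np.array([.5547,.109,.155])-s["tool_pos"]
print(s["t"],s["tool_pos"].round(4),"yaw",np.degrees(np.arctan2(R[1,0],R[0,0])),"need tool",(R.T@d).round(4),s["q"].round(3),s["contact_force"].round(1),s["wrist_torque"].round(2),s["opening"],s["grip_force"])
E
python3 s.py
```

```text
2.05 [0.5537 0.11   0.2427] yaw 99.97083583631242 need tool [-0.0012  0.001   0.0877] [ 0.064 -0.044  1.814  0.     1.375 -0.11 ] [-0.2  0.5  1.4] [ 0.02  0.03 -0.01] 0.08527622636821905 0.0
```

>>> arm_command(
  increments=[
    {"slide": [0, 0, 0.02], "spin": 0, "gripper": 1},
    {"slide": [-0.001, 0.001, 0.04], "spin": 0, "gripper": 1},
    {"slide": [-0.001, 0.001, 0.06], "spin": 0, "gripper": 1},
    {"slide": [-0.001, 0.001, 0.075], "spin": 0, "gripper": 1},
    {"slide": [-0.001, 0.001, 0.087], "spin": 0, "gripper": 1},
    {"slide": [-0.001, 0.001, 0.087], "spin": 0, "gripper": 1},
    {"slide": [-0.001, 0.001, 0.087], "spin": 0, "gripper": 1},
  ],
)

```text
t: 2.63
tool_pos: [0.556, 0.109, 0.1577]
tool_rot: [2.02, 2.406, 0.001]
contact_force: [-0.6, -0.6, 1.4]
opening: 0.0854
grip_force: 0.0
```

```bash
python3 s.py; python3 -c "
from h import *
b=imaging.get_image('scene');cv2.imwrite('pics/e.png',cv2.resize(b['frame'][100:260,130:330,::-1],None,fx=3.5,fy=3.5,interpolation=2))"
```

```text
2.6333 [0.556  0.109  0.1577] yaw 99.95968532656737 need tool [ 0.0002 -0.0013  0.0027] [ 0.062  0.051  1.871  0.     1.22  -0.112] [-0.6 -0.6  1.4] [ 0.02 -0.07 -0.02] 0.08536912515577076 0.0
```

View pics/e.png

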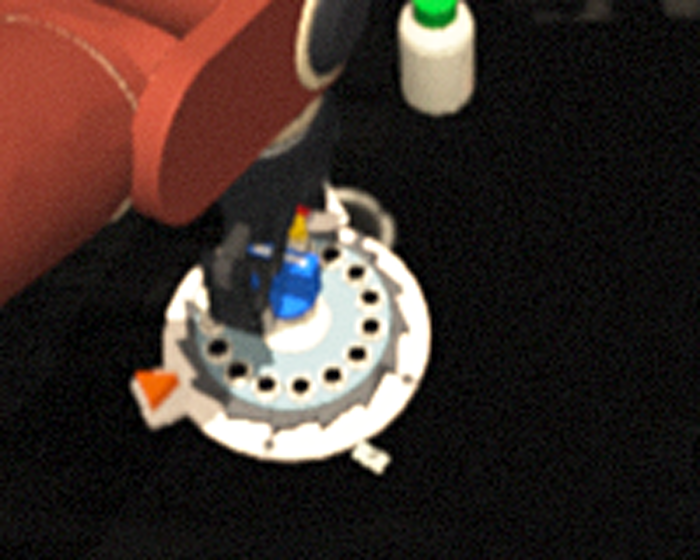

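The near finger is left-below the knob at about (240,290) in the crop, and the bar at (293,285) lies between the fingers. I'll close and watch the forces.

>>> arm_command(
  increments=[
    {"slide": [0, -0.001, 0.002], "spin": 0, "gripper": -0.3},
    {"slide": [0, -0.001, 0.002], "spin": 0, "gripper": -0.6},
    {"slide": [0, -0.001, 0.002], "spin": 0, "gripper": -1},
    {"slide": [0, -0.001, 0.002], "spin": 0, "gripper": -1},
    {"slide": [0, -0.001, 0.002], "spin": 0, "gripper": -1},
    {"slide": [0, -0.001, 0.002], "spin": 0, "gripper": -1},
    {"slide": [0, -0.001, 0.002], "spin": 0, "gripper": -1},
    {"slide": [0, -0.001, 0.002], "spin": 0, "gripper": -1},
  ],
  newtons=40,
)

```text
t: 3.35
tool_pos: [0.5552, 0.1087, 0.1553]
tool_rot: [2.019, 2.405, 0.002]
contact_force: [3.4, -0.0, -0.2]
opening: 0.0152
grip_force: 42.7
```

```bash
python3 s.py
```

```text
3.35 [0.5552 0.1087 0.1553] yaw 99.9718694071619 need tool [ 0.0004 -0.0005  0.0003] [ 0.062  0.051  1.874  0.     1.214 -0.112] [ 3.4 -0.  -0.2] [ 0.15 -0.39  0.25] 0.01517341153149847 42.72406339645386
```

>>> arm_command(
  increments=[
    {"slide": [0, 0, 0], "spin": -5, "gripper": -1},
    {"slide": [0, 0, 0], "spin": -10, "gripper": -1},
    {"slide": [0, 0, 0], "spin": -15, "gripper": -1},
    {"slide": [0, 0, 0], "spin": -20, "gripper": -1},
    {"slide": [0, 0, 0], "spin": -25, "gripper": -1},
    {"slide": [0, 0, 0], "spin": -30, "gripper": -1},
    {"slide": [0, 0, 0], "spin": -35, "gripper": -1},
    {"slide": [0, 0, 0], "spin": -40, "gripper": -1},
  ],
)

```text
t: 4.02
tool_pos: [0.5564, 0.1093, 0.1554]
tool_rot: [1.07, 2.949, 0.007]
contact_force: [10.3, 5.0, -4.8]
opening: 0.0155
grip_force: 41.8
```

```bash
python3 s.py;  python3 -c "
from h import *
b=imaging.get_image('scene');cv2.imwrite('pics/f.png',cv2.resize(b['frame'][100:260,130:330,::-1],None,fx=3.5,fy=3.5,interpolation=2))"
```

```text
4.0167 [0.5564 0.1093 0.1554] yaw 140.12249449042767 need tool [ 0.0011 -0.0013  0.0004] [ 0.062  0.052  1.873  0.002  1.21  -0.814] [10.3  5.  -4.8] [ 0.51 -1.22 -0.19] 0.015455472981607814 41.813682317733765
```

View pics/f.png

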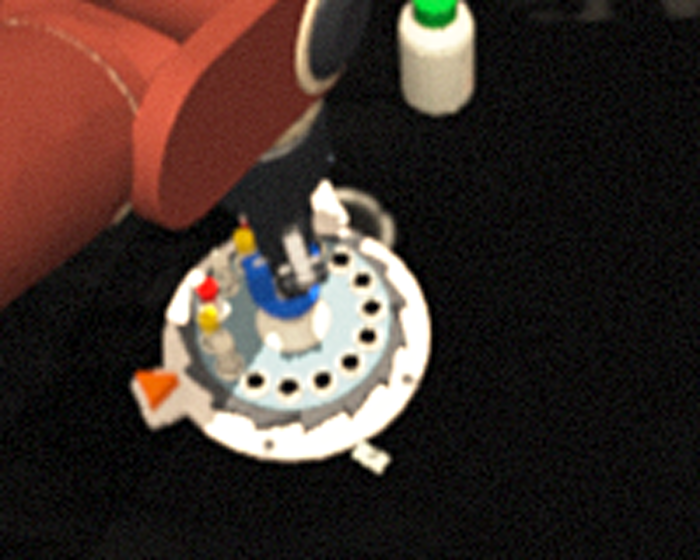

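The carousel follows the knob: red has moved to (207,288) in the crop, and the pawl is hidden behind the arm. I'll check the angle, then wind the rest.

>>> arm_command(
  increments=[
    {"slide": [-0.0005, 0.001, 0], "spin": -5, "gripper": -1},
    {"slide": [-0.0005, 0.001, 0], "spin": -10, "gripper": -1},
    {"slide": [-0.0005, 0.001, 0], "spin": -15, "gripper": -1},
    {"slide": [-0.0005, 0.001, 0], "spin": -20, "gripper": -1},
    {"slide": [-0.0005, 0.001, 0], "spin": -25, "gripper": -1},
    {"slide": [-0.0005, 0.001, 0], "spin": -30, "gripper": -1},
    {"slide": [-0.0005, 0.001, 0], "spin": -36, "gripper": -1},
    {"slide": [-0.0005, 0.001, 0], "spin": -42, "gripper": -1},
  ],
)

```text
t: 4.73
tool_pos: [0.5571, 0.1108, 0.1554]
tool_rot: [-0.059, 3.136, 0.007]
contact_force: [7.8, 10.0, -4.3]
opening: 0.0152
grip_force: 41.9
```

>>> arm_command(
  increments=[
    {"slide": [0, 0, 0], "spin": 0, "gripper": -1},
    {"slide": [0, 0, 0], "spin": 0, "gripper": -1},
  ],
)

```text
t: 4.9
tool_pos: [0.5571, 0.1108, 0.1554]
tool_rot: [-0.052, 3.136, 0.007]
contact_force: [8.2, 8.5, -3.6]
opening: 0.0149
grip_force: 42.0
```

```bash
python3 s.py;  python3 -c "
from h import *
from m import blob
b=imaging.get_image('scene');cv2.imwrite('pics/g.png',cv2.resize(b['frame'][100:260,130:330,::-1],None,fx=3.5,fy=3.5,interpolation=2))
c=np.array([.555,.109]);f=lambda u,v:(lambda d:(np.degrees(np.arctan2(d[1],d[0])),np.hypot(*d)))(ray(b,u,v,.065)[:2]-c)
print('before',f(189.1,182.3))
for n,lo,hi in(('red',(0,150,80),(5,255,255)),('yel',(21,130,120),(35,255,255))):
  for o in blob(b,lo,hi,(160,140,260,240),3):print(n,o[:3],f(o[1],o[2]))
"
```

```text
4.9 [0.5571 0.1108 0.1554] yaw -178.08992870164394 need tool [ 0.0025 -0.0017  0.0004] [ 0.064  0.054  1.871  0.005  1.211 -1.542] [ 8.2  8.5 -3.6] [ 1.02 -0.94 -0.08] 0.014901275617724457 42.003470063209534
before (np.float64(114.55446094850218), np.float64(0.05140504800523471))
red (704, np.float64(179.94602272727272), np.float64(149.0568181818182)) (np.float64(69.0247935086866), np.float64(0.12174745960457638))
red (27, np.float64(192.07407407407408), np.float64(196.59259259259258)) (np.float64(156.167677035857), np.float64(0.053194242793451134))
yel (36, np.float64(189.5), np.float64(180.30555555555554)) (np.float64(108.8224884460969), np.float64(0.051511097397407835))
yel (33, np.float64(199.0909090909091), np.float64(202.36363636363637)) (np.float64(179.51814951393115), np.float64(0.05346946798530401))
```

View pics/g.png

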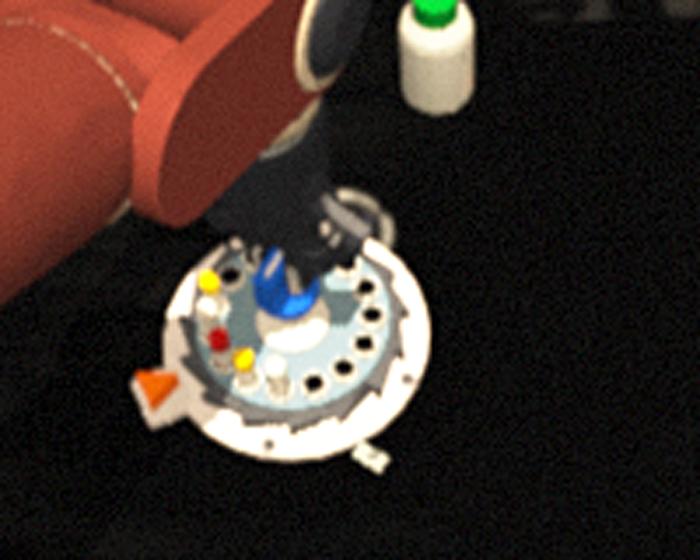

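Red reads 156°, which is about 11° past its stop at 145°, so it is inside the 5 to 15° window. I'll let go, settle and rise straight up.

>>> arm_command(
  increments=[
    {"slide": [0, 0, 0], "spin": 0, "gripper": -0.4},
    {"slide": [0, 0, 0], "spin": 0, "gripper": 0},
    {"slide": [0, 0, 0], "spin": 0, "gripper": 0.6},
    {"slide": [0, 0, 0], "spin": 0, "gripper": 1},
    {"slide": [0, 0, 0], "spin": 0, "gripper": 1},
    {"slide": [0, 0, 0], "spin": 0, "gripper": 1},
    {"slide": [0, 0, 0], "spin": 0, "gripper": 1},
    {"slide": [0, 0, 0], "spin": 0, "gripper": 1},
  ],
)

```text
t: 5.62
tool_pos: [0.5557, 0.1089, 0.1549]
tool_rot: [0.053, -3.141, 0.0]
contact_force: [0.2, 0.5, -0.3]
opening: 0.0852
grip_force: 0.0
```

>>> arm_command(
  increments=[
    {"slide": [0, 0, -0.01], "spin": 0, "gripper": 1},
    {"slide": [0, 0, -0.03], "spin": 0, "gripper": 1},
    {"slide": [0, 0, -0.055], "spin": 0, "gripper": 1},
    {"slide": [0, 0, -0.08], "spin": 0, "gripper": 1},
    {"slide": [0, 0, -0.105], "spin": 0, "gripper": 1},
    {"slide": [0, 0, -0.13], "spin": 0, "gripper": 1},
    {"slide": [0, 0, -0.15], "spin": 0, "gripper": 1},
    {"slide": [0, 0, -0.15], "spin": 0, "gripper": 1},
  ],
)

```text
t: 6.28
tool_pos: [0.5576, 0.1091, 0.3119]
tool_rot: [-0.053, 3.131, 0.001]
contact_force: [-0.5, 0.0, 1.0]
opening: 0.0857
grip_force: 0.0
```

>>> arm_command(
  increments=[
    {"slide": [0, 0.03, 0], "spin": 0, "gripper": 1},
    {"slide": [0, 0.06, 0], "spin": 0, "gripper": 1},
    {"slide": [0, 0.09, 0], "spin": 0, "gripper": 1},
    {"slide": [0, 0.12, 0], "spin": 0, "gripper": 1},
    {"slide": [0, 0.15, 0], "spin": 0, "gripper": 1},
    {"slide": [0, 0.18, 0], "spin": 0, "gripper": 1},
    {"slide": [0, 0.2, 0], "spin": 0, "gripper": 1},
    {"slide": [0, 0.2, 0], "spin": 0, "gripper": 1},
  ],
)

```text
t: 6.95
tool_pos: [0.5479, 0.3121, 0.3041]
tool_rot: [0.059, -3.14, -0.001]
contact_force: [-0.3, -0.3, -0.1]
opening: 0.0856
grip_force: 0.0
```

```bash
python3 s.py;  python3 -c "
from h import *
from m import blob
b=imaging.get_image('scene');a=imaging.get_image('top')
cv2.imwrite('pics/i.png',np.hstack([cv2.resize(b['frame'][140:240,160:260,::-1],(400,400)),cv2.resize(a['frame'][165:265,180:280,::-1],(400,400))]))
c=np.array([.555,.109]);f=lambda im,u,v:(lambda d:(np.degrees(np.arctan2(d[1],d[0])),np.hypot(*d)))(ray(im,u,v,.065)[:2]-c)
for im in(a,b):
 for n,lo,hi in(('red',(0,150,80),(5,255,255)),('yel',(21,130,120),(35,255,255))):
  for o in blob(im,lo,hi,(160,140,260,265),3):print(n,o[:3],f(im,o[1],o[2]))
"
```

```text
6.95 [0.5479 0.3121 0.3041] yaw -177.83179757713344 need tool [ 0.0007 -0.2033  0.1489] [ 3.990e-01  6.600e-02  1.599e+00  1.000e-03  1.478e+00 -1.209e+00] [-0.3 -0.3 -0.1] [-0.03  0.01 -0.05] 0.0855722359477463 0.0
red (102, np.float64(201.86274509803923), np.float64(187.69607843137254)) (np.float64(40.82000606739136), np.float64(0.0743346775644717))
red (20, np.float64(207.95), np.float64(232.7)) (np.float64(143.84882253378348), np.float64(0.05236375510739847))
yel (46, np.float64(198.04347826086956), np.float64(250.02173913043478)) (np.float64(147.53310697008123), np.float64(0.09456930575621793))
yel (32, np.float64(198.5625), np.float64(215.71875)) (np.float64(96.25577567392256), np.float64(0.053378670954932705))
yel (29, np.float64(217.13793103448276), np.float64(236.6551724137931)) (np.float64(168.15334983341896), np.float64(0.05148742881541282))
red (125, np.float64(207.512), np.float64(161.296)) (np.float64(41.469349330602256), np.float64(0.060162865625082274))
red (28, np.float64(190.07142857142858), np.float64(193.57142857142858)) (np.float64(146.4743640707298), np.float64(0.05324575410739087))
yel (40, np.float64(173.375), np.float64(209.175)) (np.float64(156.69667901118348), np.float64(0.1018277219190304))
yel (33, np.float64(195.6969696969697), np.float64(200.66666666666666)) (np.float64(170.28100808458902), np.float64(0.0542014195584811))
yel (28, np.float64(191.0), np.float64(177.32142857142858)) (np.float64(99.68109711048604), np.float64(0.05071744933145539))
```

View pics/i.png

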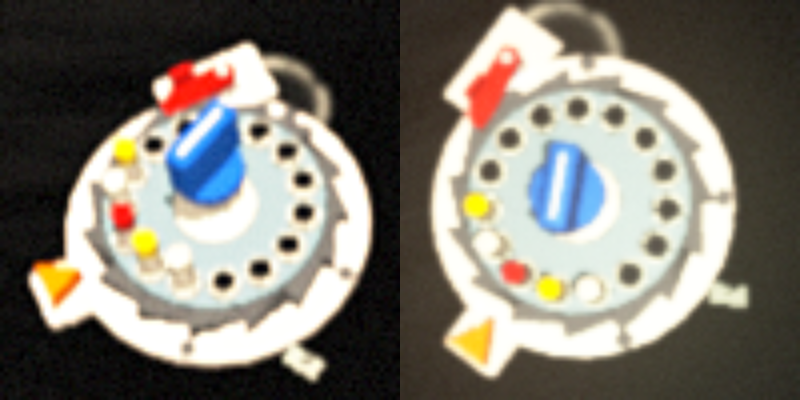

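The red vial now rests at the arrow: it reads 144 to 146° against the arrow's 144°, and sits at (513,271) in the right-hand crop. The pawl has dropped behind the tooth at (480,120), and the robot is clear.

```bash
python3 -c "
from station import order
print(order.finish_job())"
```

```text
the job is handed in; nothing more can be done
None
```

The job is handed in: the carousel was wound three teeth counter-clockwise and let go, the red-capped vial rests at the orange arrow against the dropped pawl, and the gripper went nowhere near the beaker.

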